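# Ring the desk bell, then hold the spring keeper arm open

### The arm

A 7-joint arm with a two-finger parallel gripper is mounted at the origin on the work surface; the furniture and walls round the work are solid. World frame = base frame: x ahead of the robot, y to its left, z up, the work surface at z = 0. Lengths are in mm, angles in degrees, forces in N, time in s.
With the tool pointing down it reaches from about 375 to 925 mm from the base axis. Payload 3.1 kg.
Tool frame: the origin (TCP) lies at the very end of the fingers, on their centre line; the grasp point (between the pads) lies 19 mm behind it; z points along the fingers, y is the line along which they close (so a half turn about z gives the same grasp; the last joint's range is limited). The gripper opens to 85 mm and grips with 20 to 120 N. Pads are 22 mm wide; open, the fingers measure 114 mm over their backs; the gripper's body (76 mm by 85 mm) begins 54 mm behind the grasp point. The pads swing forward as they close: fully open they stand 13 mm farther back than shut.
Start: joints at [66.876, 21.939, 2.515, 91.553, -1.026, 66.532, -2.859], TCP at [195.706, -619.84, 231.269] pointing down, gripper open.
Joint ranges: [-149.38, 149.38], [-23.57, 123.04], [-84.95, 90], [0, 143.3], [-89.99, 269.99], [3.08, 112.72], [-163.45, 163.45]. Speed limits (degrees/s): [159.86, 159.86, 180, 180, 180, 180, 180].

### API

Orientations are given as a 3x3 rotation matrix whose columns are the frame's x, y, z axes.
In Python, from rig import manip, eyes, ticket gives the robot as it stands. The module is installed in compiled form; this text tells all that it offers.
- The arm moves only by the tool move_arm, never from a script. Its argument "steps" is a list of rows, each a list of 5 numbers: the closure, from -1 (fully open) to 1 (shut), then the shift along the world's x, y, z in units of 0.1 m (1.0 is 0.1 m), then the turn about the world's z in units of 90 degrees (1.0 is 90 degrees). A call has 1 to 20 rows; each row shifts and turns the commanded pose from where the row before left it; what a row does not reach is not made up. A row lasts 1/8 s, in which the tool goes at most 62.5 mm and 10.7 degrees, less where a joint would pass 70% of its speed; a pose out of reach is approached as far as the arm can. A call with a number of a shift or a turn outside -1 to 1 is refused whole. A call with a gripper value outside its range is refused whole. The fingers move at their own pace and stop on an object; "squeeze" is the grip in N (left out, the last holds). Time passes only in rows, so rows that do not move let the fingers close. It gives the time, the measured TCP pose, the force, the opening and the grip force at its end, in the units of the state.
- manip.read_state(): the state, without advancing time (a new reading comes with each control period).
- eyes.capture(name): name is "scene" or "top"; returns a dict with "frame" (400x640x3 uint8, blue, green, red), "fx", "fy", "cx", "cy" (pixels), "origin" and "rotation" of the camera in the world. Camera axes: x right, y down, z forward; pixel columns grow to the right and rows downward; lengths in mm; the calibration is good to about 2 mm. A picture is of the moment at which its call begins. There is no depth.
- ticket.job_done(): hands the job in; it is judged then, once.
The state is a dict: "t": time; "joint_pos": joint angles; "qvel": joint speeds; "effort": joint torques, N m; "ee_pos": TCP position; "ee_rot": TCP orientation; "wrist_force": force on the tool from outside, world axes, zero at the start; "torque": the same for the moment, N m; "opening": finger opening in mm; "grasp_force": force on a finger pad.
Only numpy, scipy, OpenCV 4.12 (cv2) and the standard library are available. Lean on these libraries where they do the work, as an engineer would, in place of code of your own. Each camera call takes 0.05 s, during which the arm holds its last target. There are 200 camera calls.

### The job

Call your colleague over by pressing the desk bell's plunger all the way down, then let it up again. After that take the orange knob of the spring-loaded keeper arm in front of the small fossil, swing the arm away from the fossil all the way to its red stop pin, without ever letting it snap back, and finish while still holding it there against its spring, so that the fossil can be lifted out. Leave the fossil and everything else on the desk where it is.

Things in the scene. Friction and masses are not known exactly. Their poses are not given: they have to be found in the camera images.
- rest: specimen rest fixed to the desk: grey plate, top 10 mm above the desk, from x -112 to +55 and y -100 to +80 mm of its frame, a fossil lying on it between two low fences. Origin at desk height under the fossil; z up, x from arm toward fossil (within 0.35 rad of world x), y along the resting arm from pivot to knob. Stands left or right on the desk, the bell on the other side
- keeper_hinge (a point): point on the vertical pivot axis of the keeper arm, at the height of the middle of its knob (62.5 mm above the desk); at (-55, -75) mm in the rest's frame. The pivot post with its steel cap, 30 mm across, stands there, 61 mm high
- keeper_knob (a point): middle of the upright orange knob at the end of the keeper arm: cylinder 14 mm in diameter, 47 mm long, from 39 to 86 mm above the desk, 120 mm from the pivot axis; this point is 62.5 mm above the desk and moves with the arm. Below it is the flat metal arm, 17 mm wide, its top 39 mm above the desk; the fossil's top is at 34 mm
- keeper (a joint): angle of the keeper arm about its vertical pivot, rad: 0 at rest beside the fossil, growing counterclockwise seen from above (the knob swings to the rest's -x, toward the robot), 0.80 at the stop by the red pin. A torsion spring pulls it back to 0: about 3 N at the knob at rest, 7 N at the stop; let go, it snaps back
- bell_top (a point): centre of the top of the brass plunger head of the desk bell; head 22 mm across, top 66 mm above the desk when up. The bell, a steel dome 42 mm high on a black base 86 mm across, is fixed to the desk; a dark collar 15 mm across reaches to 47 mm height under the head
- bell (a joint): how far the bell's plunger is pressed down, m: 0 up, 0.008 fully down at its stop; a spring pushes it back up (2 N at the top, 5 N fully down)
- fossil: small pale slab of fossil, 60 x 107 x 24 mm, lying loose on the rest, its underside 10 mm above the desk; origin at the centre of its underside. To be left alone
- pen_pot: dark pen pot with pens, 84 mm across, 174 mm high, at the right back of the desk; origin at the centre of its underside. To be left alone
- glue_bottle: small amber dropper bottle, 34 mm across, 102 mm high, standing near the middle at the back; origin at the centre of its underside. To be left alone
- lens: small black folding hand lens, 28 x 39 x 17 mm, near the middle of the desk; origin at the centre of its underside. To be left alone
- eraser: blue and white eraser, 20 x 40 x 12 mm, near the middle of the desk; origin at the centre of its underside. To be left alone
Mind the look-alikes: they are no part of the job. Several things look just like the part that bears bell_top: the one meant starts farthest to the robot's left.

How it is judged:
By the outcome, as a careful person would: the job done as asked, in the order asked, and still so for the second after the job is handed in, while the arm keeps its last pose, push and grip.
It also fails if it takes over 45 s, if anything falls off the work surface, if the arm or the gripper's body presses on something with over 40 N, if the wrist force passes 120 N, or if a joint passes its speed limit or range.

## Working session

There is one attempt and no reset: what is moved stays moved. The work goes in short steps, Python scripts to look and compute and a tool call to move; the robot and the scene stay as the last step left them, time stands still between calls to the robot, and variables do not carry over. Pictures are saved under pics/ and viewed, at most 10 in all, crops included, and the job is handed in when it is done.

Besides the shell and the picture viewer there is one more tool, called after "Emit:" as name(argument=value, ...), one argument or row to a line, values as JSON. move_arm: Moves the arm, as the interface text tells. Shifts and turns lie within -1 to 1; 1 stands for 0.1 m of shift or 90 degrees of turn. Its arguments: {"type":"object","properties":{"steps":{"type":"array"},"squeeze":{"type":"number"}},"required":["steps"]}

```bash
mkdir -p pics
cat > h.py <<'E'
import numpy as np, cv2
from rig import manip, eyes, ticket
def cap(n,f=None):
    c=eyes.capture(n)
    if f: cv2.imwrite('pics/'+f,c['frame'])
    return c
def ray(c,u,v):
    d=np.array([(u-c['cx'])/c['fx'],(v-c['cy'])/c['fy'],1.])
    return np.array(c['origin'],float),np.array(c['rotation'])@d
def onz(c,u,v,z):
    o,d=ray(c,u,v); return o+d*(z-o[2])/d[2]
def tri(c1,p1,c2,p2):
    o1,d1=ray(c1,*p1);o2,d2=ray(c2,*p2)
    s=np.linalg.lstsq(np.stack([d1,-d2],1),o2-o1,rcond=None)[0]
    a=o1+s[0]*d1;b=o2+s[1]*d2
    return (a+b)/2,np.linalg.norm(a-b)
def proj(c,p):
    q=np.array(c['rotation']).T@(np.array(p,float)-np.array(c['origin']));return q[0]/q[2]*c['fx']+c['cx'],q[1]/q[2]*c['fy']+c['cy']
E
python3 - <<'E'
from h import *
for n in('scene','top'):
    c=cap(n,n+'1.png');print(n,c['fx'],c['cx'],c['cy'],c['origin'],np.round(c['rotation'],3).tolist())
s=manip.read_state();print(s['t'],s['ee_pos'],np.round(s['ee_rot'],3).tolist(),s['opening'])
E
```

```text
scene 436.71860308978904 330.22964410253394 193.95880600693408 [ 80.64934458 607.13730036 943.33753038] [[-0.839, -0.378, 0.391], [-0.544, 0.602, -0.584], [-0.015, -0.703, -0.711]]
top 514.6197331442316 321.47674387489167 200.45460532560492 [ 315.92557253  -98.99150534 1344.41621044] [[-0.02, -0.983, 0.18], [-1.0, 0.019, -0.009], [0.005, -0.18, -0.984]]
0.1 [ 195.3771557  -619.01830138  229.98515939] [[0.954, 0.301, -0.001], [0.301, -0.954, 0.002], [-0.0, -0.002, -1.0]] 85.61940450318572
```

View pics/scene1.png

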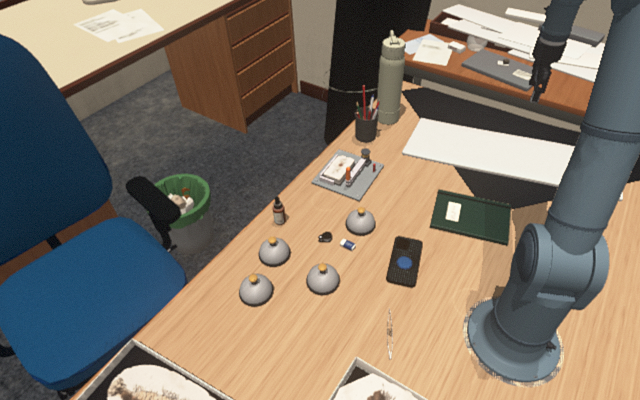

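View pics/top1.png

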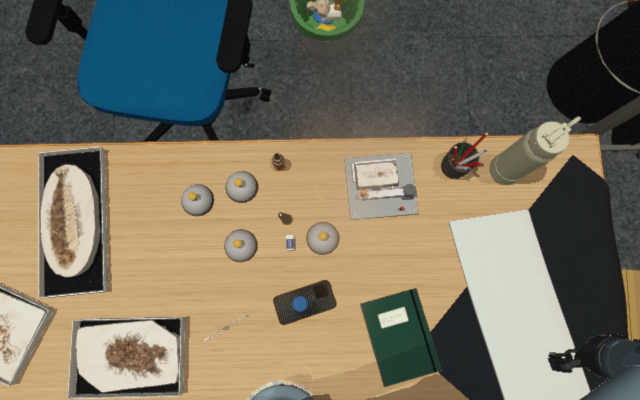

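Scene: four bells. In top, their heads are at about (194,197), (238,184), (237,243) and (323,236). The rest is on the right, with its fossil at (377,174), the orange knob near (363,194), the pivot cap near (409,192) and the red pin at (402,208). The bell farthest to the robot's left (+y) is the leftmost in top, (194,197), which in scene is (254,279). I'll check these in close crops and by colour masks.

Run:
```python
from h import *
C={n:cap(n) for n in('scene','top')}
t=C['top']['frame'];s=C['scene']['frame']
a=cv2.resize(t[145:225,340:425],None,fx=4.7,fy=4.7,interpolation=2)
b=cv2.resize(t[175:255,175:255],(400,376),interpolation=2)
d=cv2.resize(s[145:205,300:390],(400,224),interpolation=2)
e=cv2.resize(s[225:315,230:350],(399,224),interpolation=2)
r1=np.hstack([a,b])[:376,:799];cv2.imwrite('pics/crop.png',np.vstack([r1,np.hstack([d,e])]))
for n,c in C.items():
    h=cv2.cvtColor(c['frame'],cv2.COLOR_BGR2HSV)
    m=cv2.inRange(h,(8,150,110),(28,255,255))
    if n=='top': m[:150]=0
    k,_,st,ce=cv2.connectedComponentsWithStats(m)
    for i in range(1,k):
        if 12<st[i,4]<400: print(n,st[i],ce[i].round(1),h[int(ce[i][1]),int(ce[i][0])])
```

```text
scene [265  17  19  13  32] [273.8  23. ] [  9 152  67]
scene [426  20   4   7  16] [427.9  22.6] [ 11 152 174]
scene [400  27  29  14 128] [412.7  34.1] [ 12 151 176]
scene [254  29  10   7  15] [258.8  32.1] [ 12 155 133]
scene [434  34  32  11  52] [449.   39.2] [ 11 147 175]
scene [269  43  16  12  26] [277.2  47.7] [ 12 153 115]
scene [458  50  17   6  24] [466.5  52.9] [ 12 151 176]
scene [504  52  29  13  51] [518.5  59.2] [ 11 156 172]
scene [237  54  31  21  55] [250.8  65.2] [ 11 157 125]
scene [271  71   9   8  18] [275.1  74.2] [ 12 150 153]
scene [257  80  10   9  17] [261.5  84. ] [ 12 151 147]
scene [346 168   5  12  41] [347.5 173.2] [  9 183 160]
top [235 179   7   7  41] [238.1 182. ] [ 21 168 215]
top [362 190   4   4  13] [363.4 191.6] [ 17 159 221]
top [189 193   7   7  42] [192.1 195.8] [ 21 171 215]
top [320 233   6   6  31] [322.4 235.5] [ 21 153 216]
top [234 240   7   7  41] [237.1 243.1] [ 21 167 222]
```

View pics/crop.png

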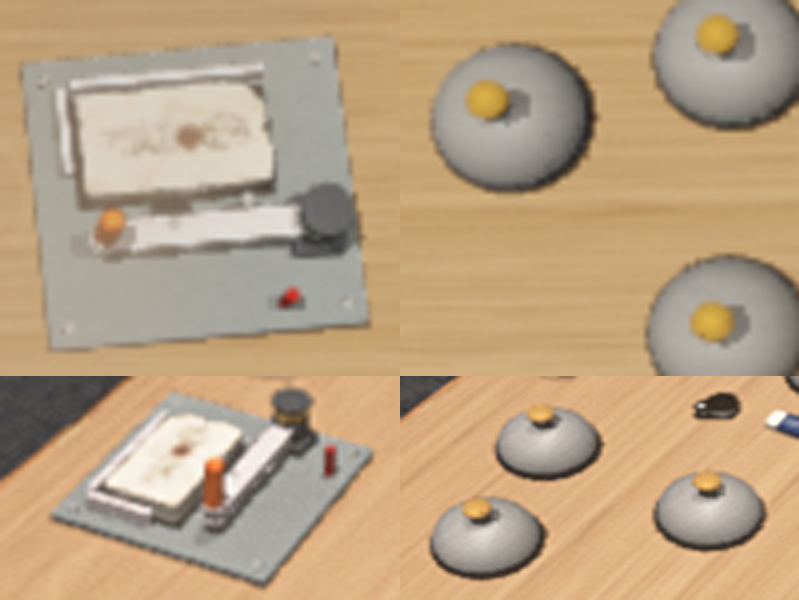

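The crop confirms it: the leftmost bell head is at top (192,196) and scene (253,278). The orange knob top is at top (363.5,191.5) and scene (348,169). The pivot is at top (409.5,189), and the red pin (402,208) lies on the robot's side.

Run:
```python
from h import *
S,T=cap('scene'),cap('top')
h=cv2.cvtColor(S['frame'],cv2.COLOR_BGR2HSV)
m=cv2.inRange(h,(12,110,100),(28,255,255));sub=np.zeros_like(m);sub[272:284,246:261]=m[272:284,246:261]
ys,xs=np.nonzero(sub);
# head against grey dome: restrict
print('bell scene',xs.mean(),ys.mean(),len(xs),ys.min(),ys.max(),xs.min(),xs.max())
print('bell tri',tri(S,(253.3,277.5),T,(192.1,195.8)), 'onz66',onz(T,192.1,195.8,66),onz(S,253.3,277.5,64))
print('knob top tri',tri(S,(348.0,169),T,(363.6,191.3)),'onz86',onz(T,363.6,191.3,86),'scene mid',onz(S,347.5,174,62.5))
cr=[(22,62),(334,37),(370,325),(50,350)]
P=np.array([onz(T,340+u/4.7,145+v/4.7,10)[:2] for u,v in cr]) # order: (+x,+y),(+x,-y),(-x,-y),(-x,+y)
L=np.array([(55,80),(55,-100),(-112,-100),(-112,80)],float)
print(P.round(1))
A=L-L.mean(0);B=P-P.mean(0);U,_,V=np.linalg.svd(A.T@B);R=(U@V).T
t=P.mean(0)-R@L.mean(0);print('yaw',np.degrees(np.arctan2(R[1,0],R[0,0])),'t',t,'res',(L@R.T+t-P).round(1).tolist())
hg=R@[-55,-75]+t;print('hinge',hg,'knob',R@[-55,45]+t,'cap by ray',onz(T,340+327/4.7,145+210/4.7,61))
```

```text
bell scene 252.5 277.4166666666667 60 272 282 249 256
bell tri (array([568.81831532, 217.01149065,  61.56521421]), np.float64(0.2526963674079821)) onz66 [567.8297707  215.85484013  66.        ] [567.59719198 218.12896986  64.        ]
knob top tri (array([ 568.29638578, -216.76748192,   79.45694144]), np.float64(0.607950516021655)) onz86 [ 567.27530052 -216.04576644   86.        ] scene mid [ 567.32180289 -213.34263978   62.5       ]
[[ 673.8 -175.6]
 [ 685.2 -354.2]
 [ 518.6 -365.8]
 [ 507.9 -186.5]]
yaw 3.6973669625270884 t [ 624.14977712 -258.71503667] res [[0.1, 0.3], [0.3, -0.8], [0.3, 0.1], [-0.7, 0.4]]
hinge [ 574.10073872 -337.10568507] knob [ 566.36236487 -217.35545513] cap by ray [ 574.27087418 -335.67487297   61.        ]
```

Emit:
move_arm(
  steps=[
    [1, 0.233, 0.522, 0, 0.053],
    [1, 0.233, 0.522, 0, 0.053],
    [1, 0.233, 0.522, 0, 0.053],
    [1, 0.233, 0.522, 0, 0.053],
    [1, 0.233, 0.522, 0, 0.053],
    [1, 0.233, 0.522, 0, 0.053],
    [1, 0.233, 0.522, 0, 0.053],
    [1, 0.233, 0.522, 0, 0.053],
    [1, 0.233, 0.522, 0, 0.053],
    [1, 0.233, 0.522, 0, 0.053],
    [1, 0.233, 0.522, 0, 0.053],
    [1, 0.233, 0.522, 0, 0.053],
    [1, 0.233, 0.522, 0, 0.053],
    [1, 0.233, 0.522, 0, 0.053],
    [1, 0.233, 0.522, 0, 0.053],
    [1, 0, 0, 0, 0],
  ],
  squeeze=40,
)

```text
t: 2.3
ee_pos: [545.2, 169.8, 231.6]
ee_rot: [[0.007, 1.0, 0.0], [1.0, -0.007, 0.005], [0.005, 0.0, -1.0]]
wrist_force: [-1.0, -0.8, 0.1]
opening: -0.1
grasp_force: 0.0
```

Emit:
move_arm(
  steps=[
    [1, 0.23, 0.47, 0, 0.04],
    [1, 0, 0, -0.5, 0],
    [1, 0, 0, -0.5, 0],
    [1, 0, 0, -0.4, 0],
    [1, 0, 0, 0, 0],
    [1, 0, 0, 0, 0],
  ],
)

```text
t: 3.05
ee_pos: [569.4, 209.9, 92.9]
ee_rot: [[-0.046, 0.999, 0.002], [0.999, 0.046, 0.0], [0.0, 0.002, -1.0]]
wrist_force: [1.1, 0.8, 1.1]
opening: 0.3
grasp_force: 0.0
```

Run:
```python
from h import *
S,T=cap('scene'),cap('top')
s=manip.read_state();print(s['ee_pos'],proj(S,s['ee_pos']),proj(T,s['ee_pos']))
a=cv2.resize(S['frame'][220:310,200:320],(800,600),interpolation=2)
cv2.imwrite('pics/b.png',a)
```

```text
[570.19606958 210.72866171  94.01554806] (np.float64(252.6957831713686), np.float64(267.5181294416233)) (np.float64(191.46226434978314), np.float64(192.68265898766202))
```

View pics/b.png

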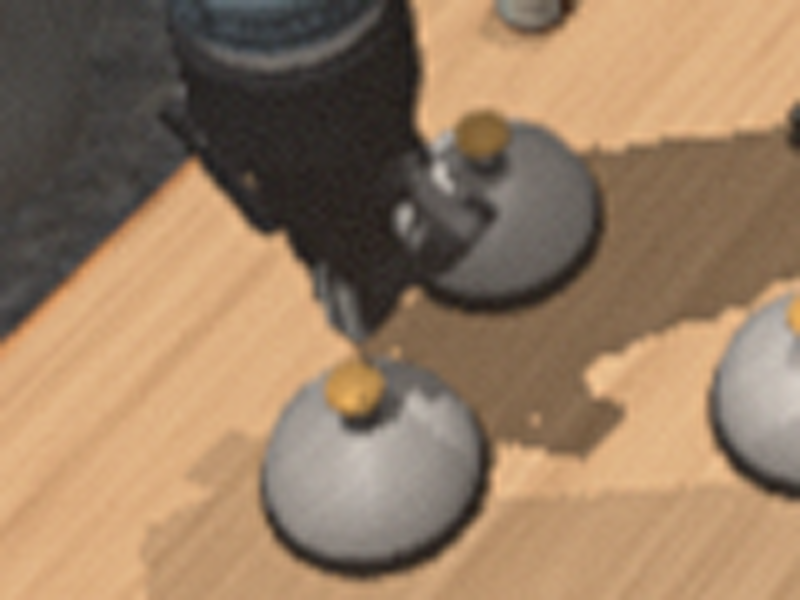

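The picture shows the fingertip at crop (365,340), just above the chosen head at crop (355,388). That leaves 7 mm in y to make up.

Emit:
move_arm(
  steps=[
    [1, -0.02, 0.07, 0, 0],
    [1, 0, 0, -0.12, 0],
    [1, 0, 0, -0.12, 0],
    [1, 0, 0, 0, 0],
    [1, 0, 0, 0, 0],
  ],
)

```text
t: 3.78
ee_pos: [566.0, 216.9, 66.8]
ee_rot: [[-0.047, 0.999, -0.001], [0.999, 0.047, -0.0], [-0.0, -0.001, -1.0]]
wrist_force: [-0.7, 0.1, -1.1]
opening: 0.1
grasp_force: 0.0
```

Emit:
move_arm(
  steps=[
    [1, 0, 0, -0.05, 0],
    [1, 0, 0, -0.04, 0],
    [1, 0, 0, 0, 0],
    [1, 0, 0, 0, 0],
  ],
)

```text
t: 4.28
ee_pos: [566.6, 217.3, 58.8]
ee_rot: [[-0.047, 0.999, 0.001], [0.999, 0.047, 0.0], [0.0, 0.001, -1.0]]
wrist_force: [-1.0, 0.1, 4.5]
opening: -0.1
grasp_force: 2.2
```

Emit:
move_arm(
  steps=[
    [1, 0.01, 0, -0.02, 0],
    [1, 0, 0, -0.01, 0],
    [1, 0, 0, 0, 0],
    [1, 0, 0, 0, 0],
    [1, 0, 0, 0, 0],
  ],
)

```text
t: 4.9
ee_pos: [566.8, 217.3, 57.5]
ee_rot: [[-0.047, 0.999, -0.001], [0.999, 0.047, -0.002], [-0.002, -0.001, -1.0]]
wrist_force: [-4.7, -3.6, 15.7]
opening: -0.5
grasp_force: 7.9
```

The wrist force jumped from 4.5 to 15.7 N, so the plunger is at its stop. I'll release it and go to the knob.

Emit:
move_arm(
  steps=[
    [1, 0, 0, 0.1, 0],
    [1, 0, 0, 0.25, 0],
    [1, 0, 0, 0.4, 0],
    [1, 0, 0, 0.3, 0],
    [0, 0, -0.48, 0, 0],
    [0, 0, -0.48, 0, 0],
    [0, 0, -0.48, 0, 0],
    [0, 0, -0.48, 0, 0],
    [0, 0, -0.48, 0, 0],
    [0, 0, -0.48, 0, 0],
    [0, 0, -0.48, 0, 0],
    [0, 0, -0.48, 0, 0],
    [0, 0, -0.49, 0, 0],
    [0, 0, 0, 0, 0],
    [0, 0, 0, 0, 0],
  ],
)

```text
t: 6.78
ee_pos: [566.7, -215.4, 159.4]
ee_rot: [[-0.046, 0.999, -0.001], [0.999, 0.046, 0.001], [0.002, -0.001, -1.0]]
wrist_force: [-0.4, 0.5, 0.8]
opening: 42.8
grasp_force: 0.0
```

Run:
```python
from h import *
S,T=cap('scene'),cap('top')
s=manip.read_state();print(s['ee_pos'],np.round(s['ee_rot'],3)[:,1],s['opening'])
a=cv2.resize(S['frame'][110:210,290:410],(480,400),interpolation=2)
b=cv2.resize(S['frame'][235:305,230:300],(300,400),interpolation=2)
cv2.imwrite('pics/c.png',np.hstack([a,b]))
```

```text
[ 567.33601855 -213.46577881  159.88386674] [ 0.999  0.05  -0.   ] 42.95569806022922
```

View pics/c.png

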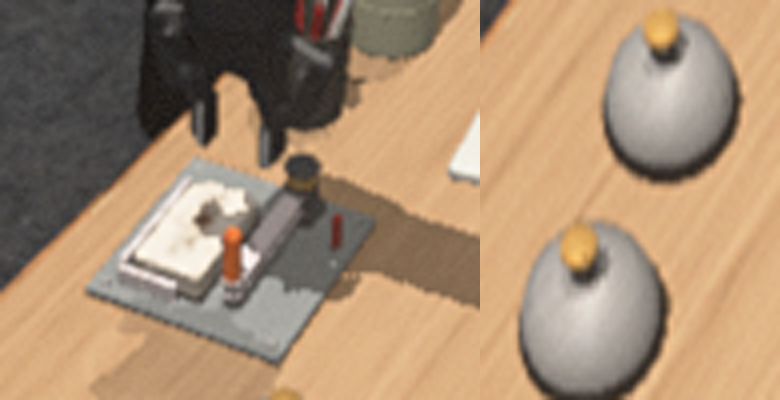

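The bell head is up again. The open fingers straddle the knob (crop (232,245)) from above with room on both sides.

Emit:
move_arm(
  steps=[
    [0, 0, -0.02, -0.3, 0],
    [0, 0, 0, -0.3, 0],
    [0, 0, 0, -0.3, 0],
    [0, 0, 0, -0.23, 0],
    [0, 0, 0, 0, 0],
    [0, 0, 0, 0, 0],
  ],
)

```text
t: 7.62
ee_pos: [568.3, -217.5, 48.2]
ee_rot: [[-0.047, 0.999, 0.002], [0.999, 0.047, -0.0], [-0.0, 0.002, -1.0]]
wrist_force: [0.1, -0.1, 0.7]
opening: 42.8
grasp_force: 0.0
```

Emit:
move_arm(
  steps=[
    [1, 0, 0, 0, 0],
    [1, 0, 0, 0, 0],
    [1, 0, 0, 0, 0],
    [1, 0, 0, 0, 0],
    [1, 0, 0, 0, 0],
    [1, 0, 0, 0, 0],
  ],
  squeeze=50,
)

```text
t: 8.38
ee_pos: [569.1, -218.1, 48.8]
ee_rot: [[-0.047, 0.999, 0.004], [0.999, 0.047, -0.001], [-0.001, 0.004, -1.0]]
wrist_force: [3.1, -0.5, 5.1]
opening: 12.7
grasp_force: 49.4
```

Knob gripped (12.7 mm, 49 N). Next is the arc.

Run:
```python
import numpy as np
th=np.linspace(0,.76,17);a=np.radians(93.7)+th
p=1.2*np.stack([np.cos(a),np.sin(a)],1);print(np.diff(p,axis=0).round(3).tolist(),np.degrees(th[1])/90)
a=np.radians(93.7)+np.array([.76,.79,.82,.85]);p=1.2*np.stack([np.cos(a),np.sin(a)],1);print(np.diff(p,axis=0).round(3).tolist(),np.degrees(.03)/90)
```

```text
[[-0.057, -0.005], [-0.056, -0.008], [-0.056, -0.01], [-0.055, -0.013], [-0.055, -0.016], [-0.054, -0.018], [-0.053, -0.021], [-0.052, -0.023], [-0.051, -0.026], [-0.05, -0.028], [-0.048, -0.03], [-0.047, -0.033], [-0.045, -0.035], [-0.043, -0.037], [-0.042, -0.039], [-0.04, -0.041]] 0.030239439187460117
[[-0.024, -0.027], [-0.023, -0.028], [-0.022, -0.028]] 0.01909859317102744
```

Emit:
move_arm(
  steps=[
    [1, -0.057, -0.005, 0, 0.03],
    [1, -0.056, -0.008, 0, 0.03],
    [1, -0.056, -0.01, 0, 0.03],
    [1, -0.055, -0.013, 0, 0.03],
    [1, -0.055, -0.016, 0, 0.03],
    [1, -0.054, -0.018, 0, 0.03],
    [1, -0.053, -0.021, 0, 0.03],
    [1, -0.052, -0.023, 0, 0.03],
    [1, 0, 0, 0, 0],
  ],
)

```text
t: 9.5
ee_pos: [526.4, -229.8, 48.8]
ee_rot: [[-0.411, 0.911, 0.006], [0.912, 0.411, -0.001], [-0.004, 0.005, -1.0]]
wrist_force: [5.2, -0.5, 3.5]
opening: 12.6
grasp_force: 49.3
```

Emit:
move_arm(
  steps=[
    [1, -0.051, -0.026, 0, 0.03],
    [1, -0.05, -0.028, 0, 0.03],
    [1, -0.048, -0.03, 0, 0.03],
    [1, -0.047, -0.033, 0, 0.03],
    [1, -0.045, -0.035, 0, 0.03],
    [1, -0.043, -0.037, 0, 0.03],
    [1, -0.042, -0.039, 0, 0.03],
    [1, -0.04, -0.041, 0, 0.03],
    [1, 0, 0, 0, 0],
    [1, 0, 0, 0, 0],
  ],
)

```text
t: 10.75
ee_pos: [491.9, -255.6, 48.8]
ee_rot: [[-0.719, 0.695, 0.01], [0.695, 0.719, -0.0], [-0.007, 0.007, -1.0]]
wrist_force: [8.3, 0.2, 0.1]
opening: 12.7
grasp_force: 49.1
```

Emit:
move_arm(
  steps=[
    [1, -0.024, -0.027, 0, 0.019],
    [1, -0.023, -0.028, 0, 0.019],
    [1, 0, 0, 0, 0],
    [1, 0, 0, 0, 0],
  ],
)

```text
t: 11.25
ee_pos: [488.5, -259.5, 48.9]
ee_rot: [[-0.759, 0.651, 0.013], [0.651, 0.759, 0.002], [-0.008, 0.01, -1.0]]
wrist_force: [11.1, 1.7, -1.9]
opening: 12.7
grasp_force: 49.3
```

Emit:
move_arm(
  steps=[
    [1, -0.022, -0.028, 0, 0.019],
    [1, 0, 0, 0, 0],
    [1, 0, 0, 0, 0],
  ],
)

```text
t: 11.62
ee_pos: [488.4, -259.7, 48.9]
ee_rot: [[-0.778, 0.628, 0.017], [0.628, 0.778, 0.005], [-0.01, 0.014, -1.0]]
wrist_force: [14.7, 5.5, -3.6]
opening: 12.6
grasp_force: 49.8
```

Position has stalled while the force rose to about 16 N, so the arm is at the stop. One look to confirm.

Run:
```python
from h import *
S,T=cap('scene'),cap('top')
a=cv2.resize(S['frame'][110:230,280:410],(433,400),interpolation=2)
b=cv2.resize(T['frame'][140:235,330:425],(366,400),interpolation=2)
cv2.imwrite('pics/d.png',np.hstack([a,b]))
```

```text
(no output)
```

View pics/d.png

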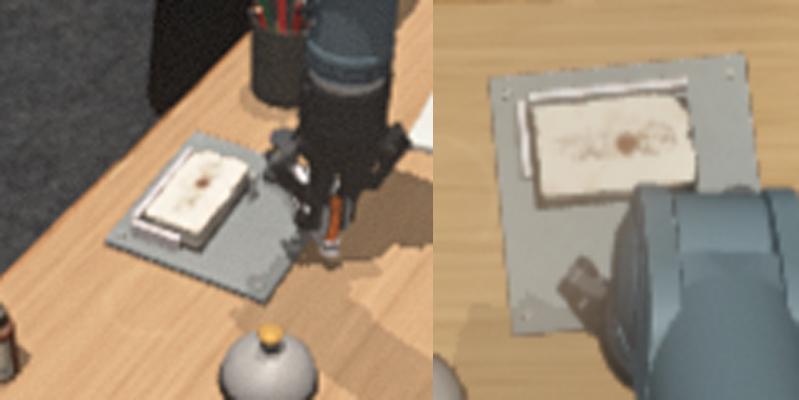

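The picture shows the orange knob still held in the fingers at crop (333,215), the arm swung clear and the fossil undisturbed.

```bash
python3 -c "
from h import *
s=manip.read_state();print(s['ee_pos'],s['wrist_force'],s['opening']);print(ticket.job_done())"
```

```text
[ 488.43700963 -259.65704179   48.90776268] [15.48706668  4.80432685 -4.36546408] 12.65654828639392
the job is handed in; nothing more can be done
None
```

I pressed the leftmost bell fully down and let it up, then swung the keeper arm to its stop, where the gripper still holds it against its spring; the job is handed in, with no verdict shown.

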